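Square a plate blank into a drilling fence

ROBOT

A 6-joint arm with a two-finger parallel gripper is mounted at the origin on the work surface. World frame = base frame: x ahead of the robot, y to its left, z up, the work surface at z = 0. Lengths are in m, angles in rad, forces in N, time in s.
With the tool pointing down it reaches from about 0.35 to 0.875 m from the base axis. Payload 15.5 kg.
Tool frame: the origin (TCP) lies at the centre of the arm's flange, where the gripper is bolted on; the fingertips stand 173 mm ahead of it and the grasp point (between the pads) lies 155 mm ahead of it (bot.tips_ahead is the distance from the TCP to the fingertips, in m); z points along the fingers, x is the direction in which the jaws open and shut, and the axes are right-handed (so a half turn about z gives the same grasp; the last joint's range is limited). The gripper opens to 85 mm and grips with 20 to 120 N. Pads are 22 mm wide; open, the fingers measure 114 mm over their backs; the gripper's body (76 mm by 85 mm) begins 54 mm behind the grasp point. The pads swing forward as they close: fully open they stand 13 mm farther back than shut.
Start: joints at [1.077, 0.494, 1.345, -0, 1.302, -0.096], TCP at [0.243, 0.576, 0.405] pointing down, gripper open.
Joint ranges: [-2.91, 2.91], [-0.82, 2.16], [0.22, 2.67], [-1.22, 4.37], [0.12, 2.79], [-3.08, 3.08]. Speed limits (rad/s): [1.89, 1.89, 2.57, 3.01, 3.01, 3.01].

INTERFACE

Orientations are given as a 3x3 rotation matrix whose columns are the frame's x, y, z axes.
In Python, from station import bot, get_image, find_in, outline_of gives the robot as it stands.
- The arm moves only by the tool apply_moves, never from a script. Its arguments are lists of equal length, an entry for each row: "slide": the shift along the world's x, y, z as a fraction of full scale, a list of three; "turn": the turn, a rotation vector about the world's x, y, z as a fraction of full scale, a list of three. A call has 1 to 12 rows; each row is the pose to reach, as a shift and turn from the pose commanded when the call began; what a row does not reach only later rows make up. Full scale, the value 1, is 0.08 m for a shift and pi/2 rad for a turn. A row lasts 1/10 s, in which the tool goes at most 50 mm and 8.59 degrees, less where a joint would pass 70% of its speed; a pose out of reach is approached as far as the arm can. A call with a number of a shift or a turn outside -1 to 1 is refused whole. A call with a gripper value outside its range is refused whole. "grip" is the gripper command: -1 is shut, 1 is fully open, values between are in proportion, set as the call begins (left out, the last holds). The fingers move at their own pace and stop on an object; "grip_force" is the grip in N (left out, the last holds). Time passes only in rows, so rows that repeat a pose let the fingers close. It gives the time, the measured TCP pose, the force and the opening at its end, in the units of the state.
- bot.get_obs(): the state, without advancing time (a new reading comes with each control period).
- get_image(name): name is "scene" or "top"; returns a dict with "frame" (384x512x3 uint8, red, green, blue), "range_z" (384x512 float32, m along the optical axis (not along the pixel's ray), 0 where there is no reading), "fovy" (degrees; the focal length in pixels is half the picture's height over the tangent of half this angle, whatever the lens; pixels are square), "cx", "cy" (the principal point, pixels), "k1" (the pictures are not rectified: a ray, as slopes to the right and down, at radius r is drawn at 1 + k1 r^2 times it, then the intrinsics apply), "view" (4x4, takes a point from world to camera coordinates). Camera axes: x right, y up, looking along -z (the intrinsics and any distortion apply to the point x, -y, -z); pixel columns grow to the right and rows downward; lengths in m; the calibration is good to about 2 mm. A picture is of the moment at which its call begins.
- bot.hand_in(): hands the job in, once; it reports no verdict.
Trained networks look in a picture, given as the dict that the camera call returned (one of the last four; its "shot" number tells which), for a name from the list of things; names that differ only in an ending like _2 or _b are one class to them, and where a whole thing is asked for, a point or a joint stands for the part that bears it (a point fixed in the world has none). Each returns a list of dicts, best first, with "p" (0 to 1); they miss things now and then, are a little off and sometimes report something else, mostly with a low value. They report only what shows in the picture. A call takes as long as a camera call. They do not tell look-alikes from the thing itself.
- find_in(picture, thing): "position" ([column, row] in pixels, amid what is visible of it).
- outline_of(picture, thing): "pixels" (384x512 bool, what is visible of it) and "position" ([column, row] in pixels, amid what is visible of it).
The state is a dict: "time": time; "qpos": joint angles; "joint_velocities": joint speeds; "joint_torque": joint torques, N m; "ee_pos": TCP position; "tool_rot": TCP orientation; "ft_force": force on the tool from outside, world axes, zero at the start; "ft_torque": the same for the moment, N m; "grip_width": finger opening in m.
Only numpy, scipy, OpenCV 4.12 (cv2) and the standard library are available. Lean on these libraries where they do the work, as an engineer would, in place of code of your own. Each camera call takes 0.05 s, during which the arm holds its last target.

TASK

Push the large flat aluminium plate along the bench until one long edge lies flush against the steel fence and one short edge butts against the stop block that stands in front of the fence, on the stop's inner side (the side towards the middle of the fence). Only push or nudge it with the fingers: do not pick it up or tip it. Leave everything else on the bench where it is.

Things in the scene. Friction and masses are not known exactly. Their poses are not given: they have to be found in the camera images.
- plate_center (a point): centre (half-way up) of the large aluminium plate, a loose rectangular slab 100 mm (its x) by 140 mm (its y) by 20 mm thick, lying flat on the bench, 0.35 to 0.65 kg; a dark bore in the middle of its top and four small holes at its corners. Its z axis is up; starts between the robot and the fence, askew by up to about 17 degrees to it
- fence: steel angle screwed to the bench (fixed), 460 mm long along its y, upright face 30 mm high. Origin on the bench at the middle of the length of its working face, which looks to its -x (towards the robot); the upright is 6 mm thick and a low foot, 6 mm high, reaches 40 mm behind the face. The plate comes to lie on the -x side, centre 50 mm from the face
- stop: dark steel stop block fixed on the fence near one end or the other (165 to 200 mm from the middle). Axes parallel to the fence's. 30 mm thick along y, it reaches 45 mm forward of the fence's face (-x), 32 mm high; 40 mm where it bridges the fence, black thumbscrew up to 56 mm. Origin on the bench in the plane of the fence's face, half-way through its thickness: side faces at y = +-15 mm
- lock: not the stop: a similar dark block with a thumbscrew (52 mm high, 30 mm along the fence) fixed near the fence's other end, but wholly behind the fence's face. Origin on the bench in the plane of the face, half-way along it
- small_plate: bystander: loose aluminium offcut 55 x 55 x 20 mm, flat; origin at the centre of its underside
- socket: bystander: steel socket standing upright, 30 mm diameter, 48 mm high; origin at the centre of its foot
- wrench: bystander: spanner lying flat, along its x, about 170 mm long; origin under its middle
- screwdriver: bystander: black-handled screwdriver lying along its x, about 200 mm long; origin under its middle
- hammer: bystander: hammer lying along its x, about 260 mm long; origin under its middle
- can: bystander: spray can standing, 58 mm diameter, 190 mm high; origin at the centre of its foot
- jar: bystander: glass jar standing, 70 mm diameter, 80 mm high; origin at the centre of its foot
- tape: bystander: grey ring (tape core) lying flat, 90 mm outside diameter, 25 mm high; origin at its centre on the bench
Not all that is in view belongs to the job. Several things look just like the part that bears plate_center: the one meant starts farthest to the robot's right. What is shaped like the stop but yellow is not meant.

How it is judged:
By the outcome, as a careful person would: the job done as asked, in the order asked, and still so for the second after the job is handed in, with the robot touching nothing.
It also fails if it takes over 58 s, if anything falls off the work surface, if the arm or the gripper's body presses on something with over 40 N, if the wrist force passes 120 N, or if a joint passes its speed limit or range.

## Working session

There is one attempt and no reset: what is moved stays moved. The work goes in short steps, Python scripts to look and compute and a tool call to move; the robot and the scene stay as the last step left them, time stands still between calls to the robot, and variables do not carry over. Pictures are saved under pics/ and viewed, and the job is handed in when it is done.

Besides the shell and the picture viewer there is one more tool, called after "Emit:" as name(argument=value, ...), one argument or row to a line, values as JSON. apply_moves: Moves the arm, as the interface text tells. Its arguments: {"type":"object","properties":{"slide":{"type":"array","items":{"type":"array","items":{"type":"number","minimum":-1,"maximum":1}}},"turn":{"type":"array","items":{"type":"array","items":{"type":"number","minimum":-1,"maximum":1}}},"grip":{"type":"number"},"grip_force":{"type":"number"}},"required":["slide","turn"]}

```bash
mkdir -p pics; ls; python3 - <<'E'
from station import bot,get_image
import cv2,numpy as np
for n in("scene","top"):
    p=get_image(n); cv2.imwrite(f"pics/{n}0.png",cv2.resize(p["frame"][:,:,::-1],(768,576)))
    print(n,p["fovy"],p["cx"],p["cy"],p["k1"],np.round(p["view"],3).tolist())
o=bot.get_obs();print(o)
E
```

```text
pics
scene 45.71011868218014 250.7519696247364 188.19707356587915 -0.03622784698728352 [[0.2, 0.98, 0.013, -0.138], [-0.751, 0.144, 0.644, 0.391], [0.629, -0.138, 0.765, -2.099], [0.0, 0.0, 0.0, 1.0]]
top 53.5256829687131 255.26890226838546 197.3121349922544 0.02995737273564137 [[-0.016, -1.0, 0.019, 0.024], [0.991, -0.014, 0.13, -0.606], [-0.129, 0.021, 0.991, -1.173], [0.0, 0.0, 0.0, 1.0]]
{'time': 0.1, 'qpos': array([ 1.07653288e+00,  4.94124933e-01,  1.34605956e+00, -4.53841742e-06,
        1.30247479e+00, -9.55121736e-02]), 'joint_velocities': array([ 0.00074257,  0.00061568, -0.00137263, -0.000561  , -0.00094629,
       -0.00086266]), 'joint_torque': array([ 2.58891625e-03, -8.83589172e+01, -3.84565616e+01, -3.14304486e-05,
        5.20793401e-03,  5.85511066e-05]), 'ee_pos': array([0.2426118 , 0.57585261, 0.40416061]), 'tool_rot': array([[ 3.88266511e-01,  9.21546995e-01, -5.02138011e-04],
       [ 9.21546520e-01, -3.88266824e-01, -9.41047568e-04],
       [-1.06218309e-03, -9.73662798e-05, -9.99999431e-01]]), 'ft_force': array([0.49064365, 0.22150025, 0.57422777]), 'ft_torque': array([ 0.00019533, -0.03918264, -0.00175219]), 'grip_width': 0.08554232163468066}
```

View pics/top0.png

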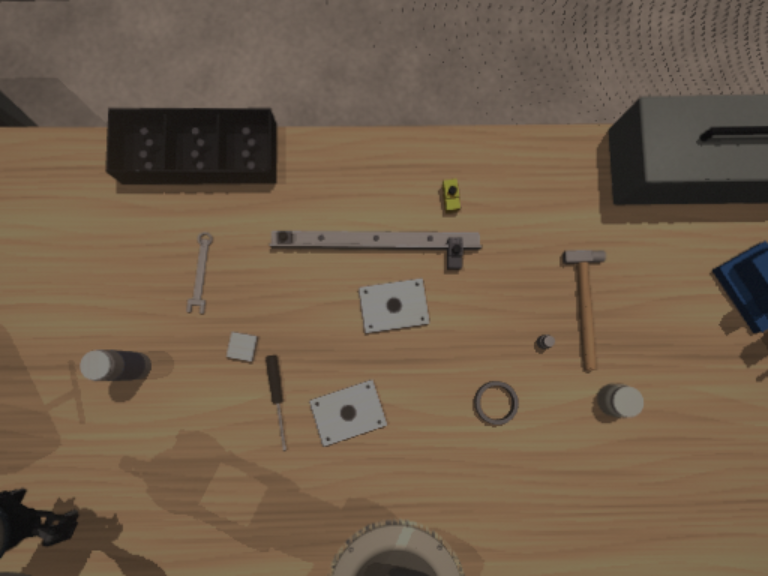

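View pics/scene0.png

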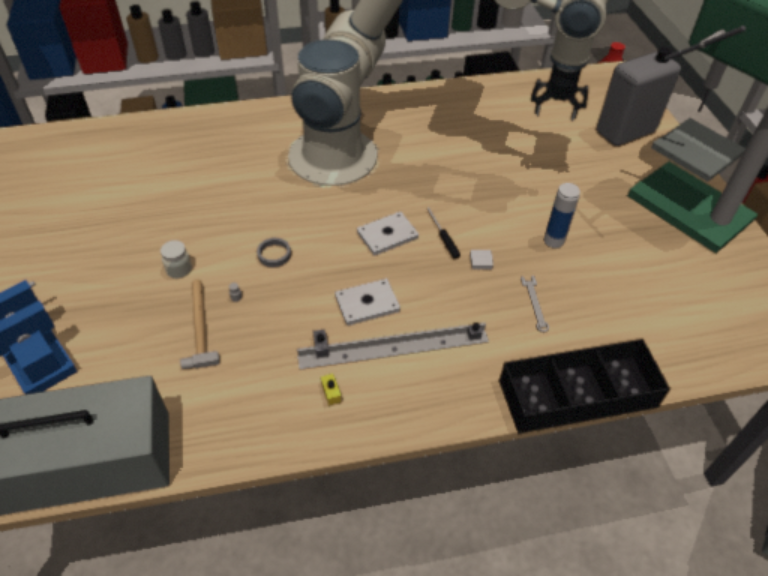

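The top view shows two plates, at (394,306) and (348,413). The right one, which is the target, is at (394,306). The stop is at (455,252), the lock at (284,238), and the fence runs between them. Now I'll measure.

```bash
cat > h.py <<'E'
from station import bot,get_image,find_in,outline_of
import cv2,numpy as np
def K(p):
    f=p["frame"].shape[0]/2/np.tan(np.radians(p["fovy"]/2))
    return f
def rays(p,px):
    px=np.asarray(px,float).reshape(-1,2);f=K(p)
    d=(px-[p["cx"],p["cy"]])/f
    u=d.copy()
    for _ in range(20): u=d/(1+p["k1"]*(u**2).sum(1,keepdims=True))
    return u
def toplane(p,px,z):
    u=rays(p,px);V=p["view"];R=V[:3,:3];c=-R.T@V[:3,3]
    d=np.c_[u[:,0],-u[:,1],-np.ones(len(u))]@R
    return c+d*((z-c[2])/d[:,2])[:,None]
def proj(p,X):
    X=np.atleast_2d(X);c=X@p["view"][:3,:3].T+p["view"][:3,3]
    u=np.c_[c[:,0]/-c[:,2],-c[:,1]/-c[:,2]]
    return u*(1+p["k1"]*(u**2).sum(1,keepdims=True))*K(p)+[p["cx"],p["cy"]]
def rect(p,m,z):
    cs,_=cv2.findContours(m.astype(np.uint8),cv2.RETR_EXTERNAL,cv2.CHAIN_APPROX_NONE)
    c=max(cs,key=cv2.contourArea)[:,0,:]
    W=toplane(p,c,z)[:,:2]
    return cv2.minAreaRect((W*1000).astype(np.float32)),W
E
python3 - <<'E'
from h import *
for n in("top","scene"):
    p=get_image(n);print(n)
    for t,z in(("plate_center",.02),("fence",.03),("stop",.035),("lock",.04)):
        for r in outline_of(p,t):
            print(t,round(r["p"],2),np.round(r["position"]),r["pixels"].sum(),rect(p,r["pixels"],z)[0])
    for t in("wrench","screwdriver","small_plate","socket","tape","can","hammer"):
        for r in find_in(p,t)[:2]: print(t,round(r["p"],2),np.round(toplane(p,r["position"],.01),3))
    cv2.imwrite(f"pics/{n}c.png",cv2.resize(p["frame"][140:240,160:340,::-1] if n=="top" else p["frame"][130:280,180:340,::-1],None,fx=4,fy=4,interpolation=cv2.INTER_CUBIC))
E
```

```text
top
plate_center 0.95 [230. 275.] 1419 ((363.0685119628906, 94.69284057617188), (101.73976135253906, 143.29116821289062), 17.26320457458496)
plate_center 0.89 [260. 202.] 1318 ((588.3566284179688, -8.248199462890625), (101.28741455078125, 139.50534057617188), 7.179413795471191)
fence 0.66 [252. 160.] 1487 ((728.48681640625, 30.793655395507812), (450.8515319824219, 43.1296272277832), 89.3272476196289)
stop 0.68 [299. 131.] 242 ((824.8653564453125, -135.5538787841797), (75.32173156738281, 36.355224609375), 5.10981559753418)
stop 0.5 [302. 167.] 226 ((698.929443359375, -141.00355529785156), (32.48969268798828, 69.61512756347656), 88.26510620117188)
lock 0.66 [194. 157.] 95 ((738.067626953125, 222.6178436279297), (29.766996383666992, 31.983366012573242), 0.19229881465435028)
wrench 0.7 [[0.664 0.413 0.01 ]]
screwdriver 0.76 [[0.425 0.25  0.01 ]]
small_plate 0.74 [[0.451 0.572 0.01 ]]
small_plate 0.54 [[0.507 0.329 0.01 ]]
socket 0.6 [[ 0.399 -0.257  0.01 ]]
tape 0.75 [[ 0.41  -0.209  0.01 ]]
can 0.88 [[0.464 0.578 0.01 ]]
hammer 0.67 [[ 0.598 -0.417  0.01 ]]
hammer 0.53 [[ 0.5   -0.348  
[... 416 characters left out ...]
op 0.62 [220. 262.] 171 ((842.7833862304688, -136.36447143554688), (73.16461181640625, 32.883052825927734), 7.202522277832031)
stop 0.58 [211. 227.] 162 ((712.2077026367188, -138.93980407714844), (32.10581588745117, 82.70684051513672), 89.56159973144531)
lock 0.53 [318. 221.] 73 ((755.2281494140625, 223.81040954589844), (28.560977935791016, 41.11772918701172), 73.5560531616211)
wrench 0.68 [[0.685 0.402 0.01 ]]
screwdriver 0.56 [[0.425 0.256 0.01 ]]
small_plate 0.51 [[0.519 0.314 0.01 ]]
socket 0.59 [[ 0.505 -0.324  0.01 ]]
tape 0.51 [[ 0.399 -0.223  0.01 ]]
can 0.83 [[0.393 0.593 0.01 ]]
can 0.41 [[ 0.595 -0.01   0.01 ]]
hammer 0.85 [[ 0.652 -0.431  0.01 ]]
hammer 0.57 [[0.723 0.245 0.01 ]]
```

View pics/topc.png

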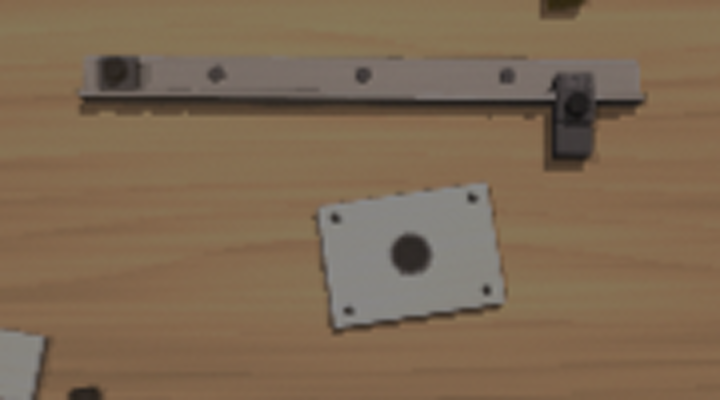

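```bash
python3 - <<'E'
from h import *
print(bot.tips_ahead,[a for a in dir(bot) if a[0]!='_'])
p=get_image("top")
V=p["view"]; vv,uu=np.mgrid[0:384,0:512]
def cloud(p):
    u=rays(p,np.c_[uu.ravel(),vv.ravel()]);z=p["range_z"].ravel()
    c=np.c_[u[:,0]*z,-u[:,1]*z,-z]
    V=p["view"];return ((c-V[:3,3])@V[:3,:3]),z>0
X,ok=cloud(p)
m=ok&(X[:,0]>.2)&(X[:,0]<.8)&(abs(X[:,1])<.3)
print("bench z",np.median(X[m,2]))
I=X.reshape(384,512,3)
pts=[]
for c in range(190,295,3):
    r=[r for r in range(130,185) if .022<I[r,c,2]<.05]
    if r: pts.append(toplane(p,[c,max(r)+.5],.03)[0])
pts=np.array(pts);a=np.polyfit(pts[:,1],pts[:,0],1)
print("fence face x = %.4f*y+%.4f"%tuple(a),np.std(pts[:,0]-np.polyval(a,pts[:,1])),pts[:,1].min(),pts[:,1].max())
# stop side
for r in range(160,180):
    c=[c for c in range(285,325) if .02<I[r,c,2]<.07]
    if c: print(r,min(c),max(c),np.round(toplane(p,[[min(c)-.5,r],[max(c)+.5,r]],.032),4)[:,:2].tolist(),np.round(I[r,c,2],3).max())
q=get_image("scene");Y,ok=cloud(q)
e=bot.get_obs()["ee_pos"]
m=ok&(np.hypot(Y[:,0]-e[0],Y[:,1]-e[1])<.09)&(Y[:,2]>.1)
print("tip",np.percentile(Y[m,2],[0,1,3,10]),e,m.sum())
m=m&(Y[:,2]<.3);print(np.round(Y[m][np.argsort(Y[m,2])][:12],3))
E
```

```text
0.1734 ['PlanningError', 'get_obs', 'hand_in', 'tips_ahead']
bench z 0.0006530393274861512
fence face x = 0.0161*y+0.7142 0.0009648349237393886 -0.10621626365448228 0.22400968784014513
160 299 308 [[0.7277, -0.1276], [0.7273, -0.1602]] 0.046
161 299 308 [[0.7244, -0.1275], [0.724, -0.1601]] 0.044
162 299 308 [[0.7211, -0.1274], [0.7207, -0.16]] 0.043
163 285 318 [[0.7184, -0.0818], [0.717, -0.1924]] 0.056
164 285 320 [[0.715, -0.0817], [0.7136, -0.1988]] 0.059
165 285 320 [[0.7117, -0.0817], [0.7103, -0.1987]] 0.058
166 299 308 [[0.7079, -0.127], [0.7075, -0.1595]] 0.06
167 299 308 [[0.7046, -0.1269], [0.7042, -0.1594]] 0.062
168 299 308 [[0.7013, -0.1268], [0.7008, -0.1593]] 0.057
169 299 308 [[0.698, -0.1267], [0.6975, -0.1592]] 0.044
170 299 308 [[0.6947, -0.1266], [0.6943, -0.1591]] 0.044
171 299 307 [[0.6914, -0.1265], [0.691, -0.1557]] 0.037
172 299 307 [[0.6881, -0.1264], [0.6877, -0.1556]] 0.037
173 299 307 [[0.6848, -0.1263], [0.6844, -0.1555]] 0.035
174 299 307 [[0.6815, -0.1262], [0.6811, -0.1554]] 0.035
175 299 307 [[0.6782, -0.1261], [0.6778, -0.1553]] 0.036
176 299 307 [[0.6749, -0.126], [0.6745, -0.1552]] 0.037
177 299 307 [[0.6716, -0.1259], [0.6713, -0.1551]] 0.035
178 299 307 [[0.6684, -0.1258], [0.668, -0.155]] 0.037
179 300 303 [[0.665, -0.129], [0.6649, -0.1419]] 0.021
tip [0.24390953 0.26049357 0.28620692 0.31377579] [0.24267995 0.57596082 0.404675  ] 2009
[[0.266 0.62  0.244]
 [0.272 0.621 0.248]
 [0.236 0.532 0.248]
 [0.267 0.623 0.249]
 [0.225 0.536 0.249]
 [0.232 0.537 0.249]
 [0.267 0.619 0.249]
 [0.232 0.533 0.249]
 [0.265 0.627 0.252]
 [0.232 0.536 0.254]
 [0.232 0.528 0.255]
 [0.263 0.618 0.256]]
```

Emit:
apply_moves(
  slide=[
    [0, -0.5, 0],
    [0, -1, 0],
    [0, -1, 0],
  ],
  turn=[
    [0, 0, 0.09],
    [0, 0, 0.18],
    [0, 0, 0.243],
  ],
  grip=1,
)

```text
time: 1.7
ee_pos: [0.2421, 0.4922, 0.4045]
tool_rot: [[0.012, 1.0, -0.001], [1.0, -0.012, -0.003], [-0.003, -0.001, -1.0]]
ft_force: [0.7, -0.5, -0.6]
grip_width: 0.0857
```

Emit:
apply_moves(
  slide=[
    [0, -0.5, 0],
    [0, -1, 0],
  ],
  turn=[
    [0, 0, 0],
    [0, 0, 0],
  ],
)

```text
time: 1.9
ee_pos: [0.2426, 0.4151, 0.4046]
tool_rot: [[0.016, 1.0, 0.0], [1.0, -0.016, 0.0], [0.0, 0.0, -1.0]]
ft_force: [1.0, -0.9, 0.1]
grip_width: 0.0855
```

Emit:
apply_moves(
  slide=[
    [0.3, -0.5, 0],
    [0.62, -1, 0],
  ],
  turn=[
    [0, 0, 0],
    [0, 0, 0],
  ],
)

```text
time: 2.1
ee_pos: [0.2921, 0.3346, 0.4049]
tool_rot: [[0.015, 1.0, 0.0], [1.0, -0.015, 0.0], [0.0, 0.0, -1.0]]
ft_force: [2.0, 1.0, 0.2]
grip_width: 0.0853
```

Emit:
apply_moves(
  slide=[
    [0.3, -0.5, 0],
    [0.62, -1, 0],
  ],
  turn=[
    [0, 0, 0],
    [0, 0, 0],
  ],
)

```text
time: 2.3
ee_pos: [0.3423, 0.2543, 0.4049]
tool_rot: [[0.017, 1.0, 0.001], [1.0, -0.017, 0.0], [0.0, 0.001, -1.0]]
ft_force: [1.5, 0.0, -0.6]
grip_width: 0.0855
```

Emit:
apply_moves(
  slide=[
    [0.3, -0.5, 0],
    [0.62, -1, 0],
  ],
  turn=[
    [0, 0, 0],
    [0, 0, 0],
  ],
)

```text
time: 2.5
ee_pos: [0.392, 0.1742, 0.4049]
tool_rot: [[0.017, 1.0, 0.001], [1.0, -0.017, 0.0], [0.0, 0.001, -1.0]]
ft_force: [1.1, 0.7, -0.5]
grip_width: 0.0852
```

Emit:
apply_moves(
  slide=[
    [0.3, -0.5, 0],
    [0.62, -1, 0],
  ],
  turn=[
    [0, 0, 0],
    [0, 0, 0],
  ],
)

```text
time: 2.7
ee_pos: [0.4417, 0.094, 0.4049]
tool_rot: [[0.017, 1.0, 0.001], [1.0, -0.017, 0.0], [0.0, 0.001, -1.0]]
ft_force: [0.3, 1.5, 0.6]
grip_width: 0.0855
```

Emit:
apply_moves(
  slide=[
    [0.3, -0.5, 0],
    [0.62, -1, 0],
    [0.62, -1, 0],
  ],
  turn=[
    [0, 0, 0],
    [0, 0, 0],
    [0, 0, 0],
  ],
)

```text
time: 3.0
ee_pos: [0.4933, 0.0119, 0.4048]
tool_rot: [[0.021, 1.0, 0.002], [1.0, -0.021, -0.001], [-0.001, 0.002, -1.0]]
ft_force: [0.4, 0.3, 0.6]
grip_width: 0.0853
```

Emit:
apply_moves(
  slide=[
    [-0.05, -0.3, -0.5],
    [-0.05, -0.3, -1],
  ],
  turn=[
    [0, 0, 0],
    [0, 0, 0],
  ],
)

```text
time: 3.2
ee_pos: [0.4867, -0.0096, 0.3245]
tool_rot: [[0.018, 1.0, 0.003], [1.0, -0.018, -0.001], [-0.001, 0.003, -1.0]]
ft_force: [0.9, 0.1, -1.0]
grip_width: 0.085
```

Emit:
apply_moves(
  slide=[
    [0, 0, -0.5],
    [0, 0, -1],
    [0, 0, -1],
  ],
  turn=[
    [0, 0, 0],
    [0, 0, 0],
    [0, 0, 0],
  ],
)

```text
time: 3.5
ee_pos: [0.4853, -0.0076, 0.2413]
tool_rot: [[0.017, 1.0, -0.007], [1.0, -0.017, 0.001], [0.001, -0.007, -1.0]]
ft_force: [-0.3, -0.3, 0.9]
grip_width: 0.0853
```

Emit:
apply_moves(
  slide=[
    [0, 0, -0.3],
    [0, 0, -0.6],
    [0, 0, -0.85],
    [0, 0, -0.95],
    [0, 0, -0.95],
  ],
  turn=[
    [0, 0, 0],
    [0, 0, 0],
    [0, 0, 0],
    [0, 0, 0],
    [0, 0, 0],
  ],
)

```text
time: 4.0
ee_pos: [0.487, -0.0079, 0.1693]
tool_rot: [[0.017, 1.0, -0.0], [1.0, -0.017, 0.0], [0.0, -0.0, -1.0]]
ft_force: [-0.1, -0.3, 0.0]
grip_width: 0.0856
```

```bash
python3 - <<'E'
from h import *
for n,s in(("scene",np.s_[100:290,150:370]),("top",np.s_[130:290,160:360])):
    p=get_image(n);cv2.imwrite(f"pics/{n}1.png",cv2.resize(p["frame"][s][:,:,::-1],None,fx=3,fy=3,interpolation=cv2.INTER_CUBIC))
E
```

```text
(no output)
```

View pics/scene1.png

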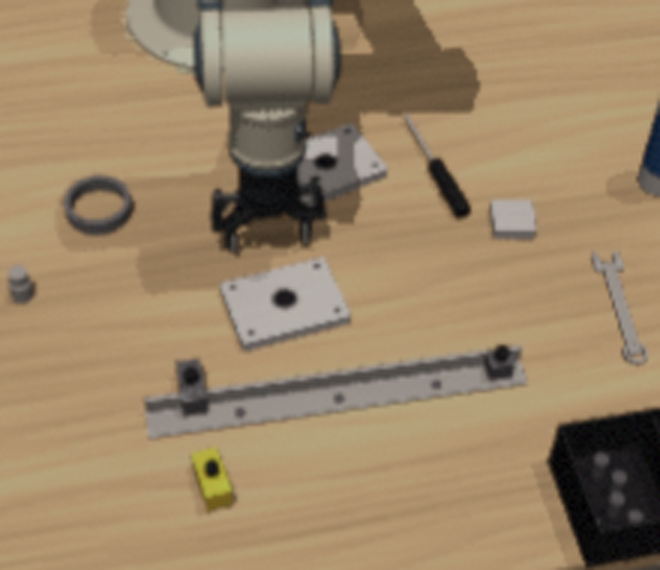

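View pics/top1.png

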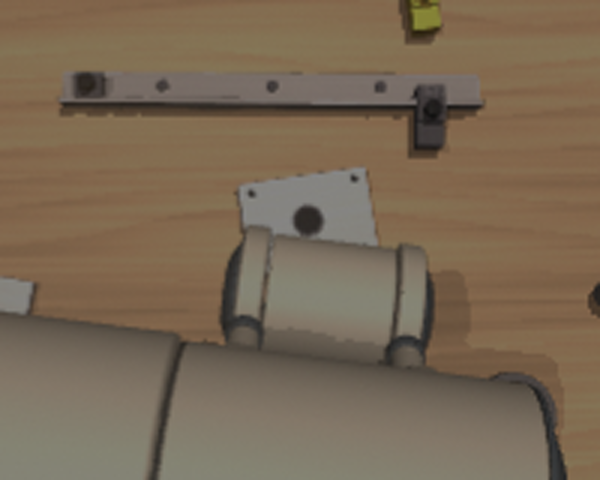

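The fingertips, at crop pixels (232,240) and (305,240), stand low just behind the plate. I'll push slowly towards the fence.

Emit:
apply_moves(
  slide=[
    [0.1, 0, -0.02],
    [0.2, 0, -0.02],
    [0.28, 0, -0.02],
    [0.35, 0, -0.02],
    [0.42, 0, -0.02],
    [0.49, 0, -0.02],
    [0.56, 0, -0.02],
    [0.63, 0, -0.02],
    [0.7, 0, -0.02],
    [0.77, 0, -0.02],
    [0.84, 0, -0.02],
    [0.9, 0, -0.02],
  ],
  turn=[
    [0, 0, 0],
    [0, 0, 0],
    [0, 0, 0],
    [0, 0, 0],
    [0, 0, 0],
    [0, 0, 0],
    [0, 0, 0],
    [0, 0, 0],
    [0, 0, 0],
    [0, 0, 0],
    [0, 0, 0],
    [0, 0, 0],
  ],
)

```text
time: 5.3
ee_pos: [0.5592, -0.0081, 0.167]
tool_rot: [[0.017, 1.0, 0.0], [1.0, -0.017, -0.0], [-0.0, 0.0, -1.0]]
ft_force: [-1.8, 0.5, -0.9]
grip_width: 0.0857
```

```bash
python3 - <<'E'
from h import *
for n,s in(("scene",np.s_[100:290,150:370]),):
    p=get_image(n);cv2.imwrite(f"pics/{n}2.png",cv2.resize(p["frame"][s][:,:,::-1],None,fx=3,fy=3,interpolation=cv2.INTER_CUBIC))
E
```

```text
(no output)
```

View pics/scene2.png

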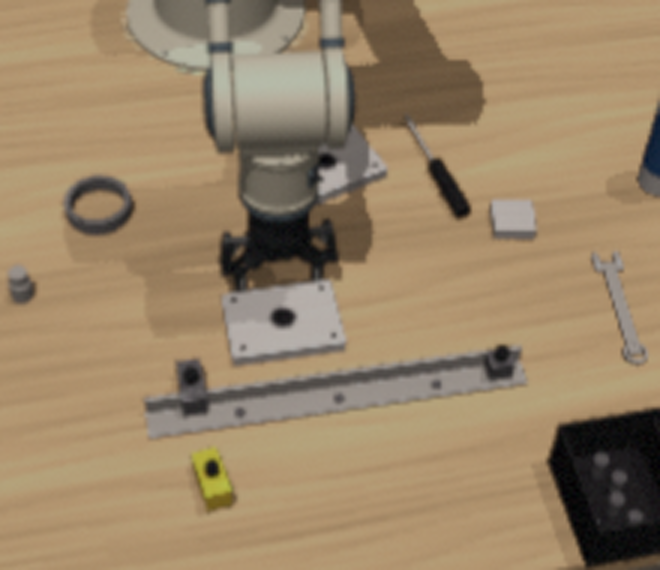

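The plate has been squared up parallel to the fence and has advanced. I'll keep pushing to contact.

Emit:
apply_moves(
  slide=[
    [0.06, 0, 0],
    [0.12, 0, 0],
    [0.18, 0, 0],
    [0.24, 0, 0],
    [0.3, 0, 0],
    [0.36, 0, 0],
    [0.4, 0, 0],
    [0.44, 0, 0],
    [0.47, 0, 0],
    [0.5, 0, 0],
  ],
  turn=[
    [0, 0, 0],
    [0, 0, 0],
    [0, 0, 0],
    [0, 0, 0],
    [0, 0, 0],
    [0, 0, 0],
    [0, 0, 0],
    [0, 0, 0],
    [0, 0, 0],
    [0, 0, 0],
  ],
)

```text
time: 6.35
ee_pos: [0.5988, -0.008, 0.1671]
tool_rot: [[0.017, 1.0, -0.0], [1.0, -0.017, -0.0], [-0.0, -0.0, -1.0]]
ft_force: [-3.3, 0.2, 0.8]
grip_width: 0.0852
```

Emit:
apply_moves(
  slide=[
    [0.02, 0, 0],
    [0.04, 0, 0],
    [0.05, 0, 0],
  ],
  turn=[
    [0, 0, 0],
    [0, 0, 0],
    [0, 0, 0],
  ],
)

```text
time: 6.65
ee_pos: [0.6028, -0.008, 0.1671]
tool_rot: [[0.017, 1.0, 0.0], [1.0, -0.017, 0.0], [0.0, 0.0, -1.0]]
ft_force: [-2.6, 0.9, 0.5]
grip_width: 0.0854
```

Emit:
apply_moves(
  slide=[
    [0.02, 0, 0],
    [0.04, 0, 0],
    [0.05, 0, 0],
  ],
  turn=[
    [0, 0, 0],
    [0, 0, 0],
    [0, 0, 0],
  ],
)

```text
time: 6.95
ee_pos: [0.6059, -0.008, 0.1669]
tool_rot: [[0.017, 1.0, -0.003], [1.0, -0.017, 0.0], [0.0, -0.003, -1.0]]
ft_force: [-13.0, 0.0, 9.7]
grip_width: 0.0852
```

```bash
python3 - <<'E'
from h import *
for n,s in(("scene",np.s_[150:270,190:330]),("top",np.s_[140:240,200:340])):
    p=get_image(n);cv2.imwrite(f"pics/{n}3.png",cv2.resize(p["frame"][s][:,:,::-1],None,fx=5,fy=5,interpolation=cv2.INTER_CUBIC))
E
```

```text
(no output)
```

View pics/scene3.png

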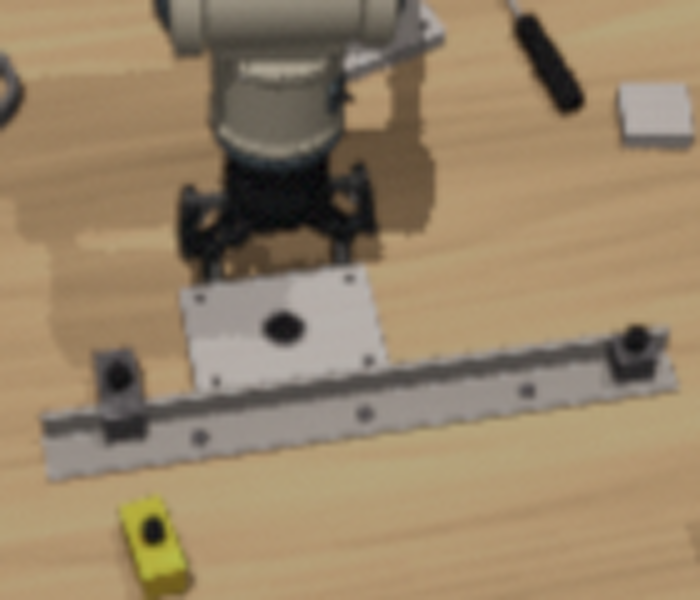

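View pics/top3.png

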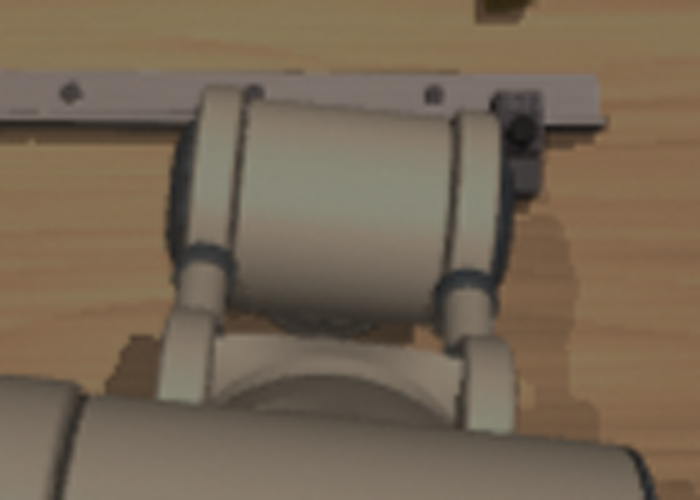

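Emit:
apply_moves(
  slide=[
    [-0.06, 0, 0],
    [-0.15, 0, 0.0],
    [-0.25, 0, 0.1],
    [-0.25, 0.2, 0.6],
    [-0.25, 0.6, 1],
    [-0.1, 1, 1],
    [-0.1, 1, 1],
  ],
  turn=[
    [0, 0, 0],
    [0, 0, 0],
    [0, 0, 0],
    [0, 0, 0],
    [0, 0, 0],
    [0, 0, 0],
    [0, 0, 0],
  ],
)

```text
time: 7.75
ee_pos: [0.5994, 0.075, 0.2491]
tool_rot: [[0.015, 1.0, 0.004], [1.0, -0.015, 0.001], [0.001, 0.004, -1.0]]
ft_force: [0.0, -1.0, -0.6]
grip_width: 0.0854
```

Emit:
apply_moves(
  slide=[
    [0.3, 0.35, 0],
    [0.6, 0.7, 0],
    [0.9, 0.82, 0],
    [1, 0.82, 0],
    [1, 0.82, 0],
  ],
  turn=[
    [0, 0, 0],
    [0, 0, 0],
    [0, 0, 0],
    [0, 0, 0],
    [0, 0, 0],
  ],
  grip=-1,
  grip_force=20,
)

```text
time: 8.25
ee_pos: [0.6789, 0.1371, 0.2469]
tool_rot: [[0.017, 1.0, 0.0], [1.0, -0.017, -0.0], [-0.0, 0.0, -1.0]]
ft_force: [-0.5, -1.0, -0.1]
grip_width: 0.0123
```

```bash
python3 - <<'E'
from h import *
for n,s in(("scene",np.s_[150:270,190:330]),("top",np.s_[140:240,200:340])):
    p=get_image(n);cv2.imwrite(f"pics/{n}4.png",cv2.resize(p["frame"][s][:,:,::-1],None,fx=5,fy=5,interpolation=cv2.INTER_CUBIC))
    for r in outline_of(p,"plate_center"): print(n,r["p"],r["pixels"].sum(),rect(p,r["pixels"],.02)[0])
E
```

```text
scene 0.75 682 ((376.1995849609375, 91.51221466064453), (112.786376953125, 144.2145538330078), 17.444747924804688)
scene 0.73 746 ((664.5830688476562, -14.087165832519531), (138.51364135742188, 93.19444274902344), 89.40717315673828)
top 0.73 1348 ((662.207763671875, -12.879768371582031), (141.7071533203125, 102.97163391113281), 87.72846984863281)
```

View pics/scene4.png

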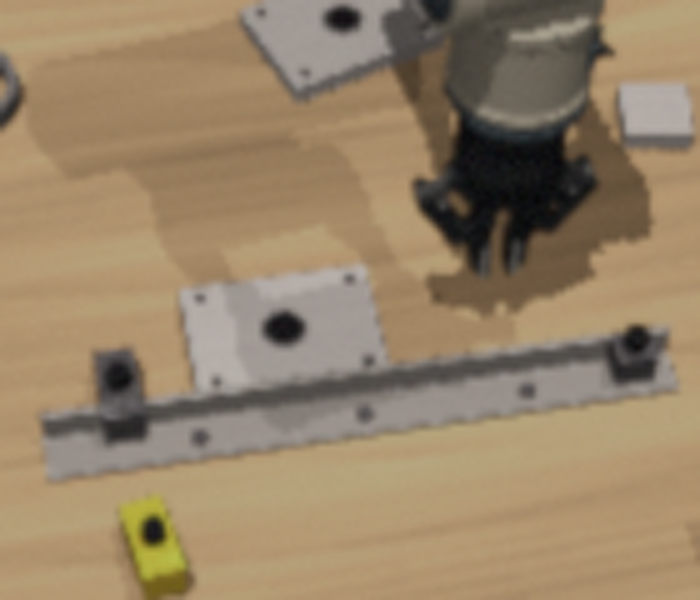

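View pics/top4.png

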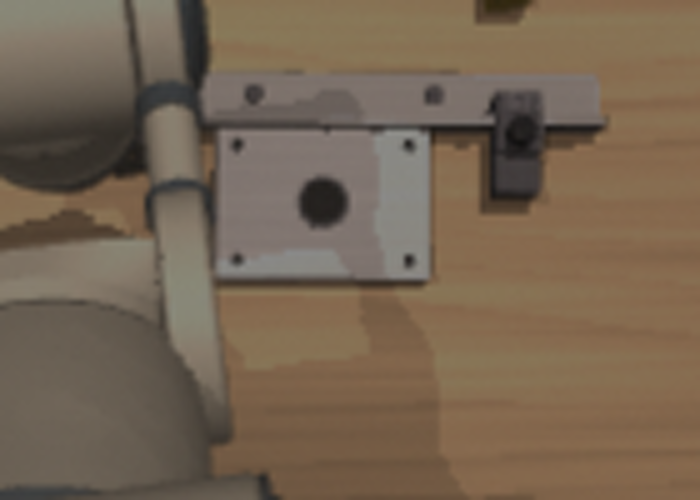

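The plate is flush with the fence, top crop (215–432, 128–280), with about 43 mm left to the stop. Next I lower the closed fingers at its far short edge.

Emit:
apply_moves(
  slide=[
    [0.05, 0, 0],
    [0.05, -0.1, 0],
    [0.05, -0.2, -0.2],
    [0.05, -0.2, -0.5],
    [0.05, -0.2, -0.75],
    [0.05, -0.2, -0.83],
    [0.05, -0.2, -0.83],
  ],
  turn=[
    [0, 0, 0],
    [0, 0, 0],
    [0, 0, 0],
    [0, 0, 0],
    [0, 0, 0],
    [0, 0, 0],
    [0, 0, 0],
  ],
)

```text
time: 9.15
ee_pos: [0.6824, 0.1211, 0.18]
tool_rot: [[0.017, 1.0, -0.002], [1.0, -0.017, -0.0], [-0.0, -0.002, -1.0]]
ft_force: [0.2, 0.4, -0.2]
grip_width: -0.0001
```

```bash
python3 - <<'E'
from h import *
for n,s in(("scene",np.s_[150:270,190:330]),):
    p=get_image(n);cv2.imwrite(f"pics/{n}5.png",cv2.resize(p["frame"][s][:,:,::-1],None,fx=5,fy=5,interpolation=cv2.INTER_CUBIC))
E
```

```text
(no output)
```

View pics/scene5.png

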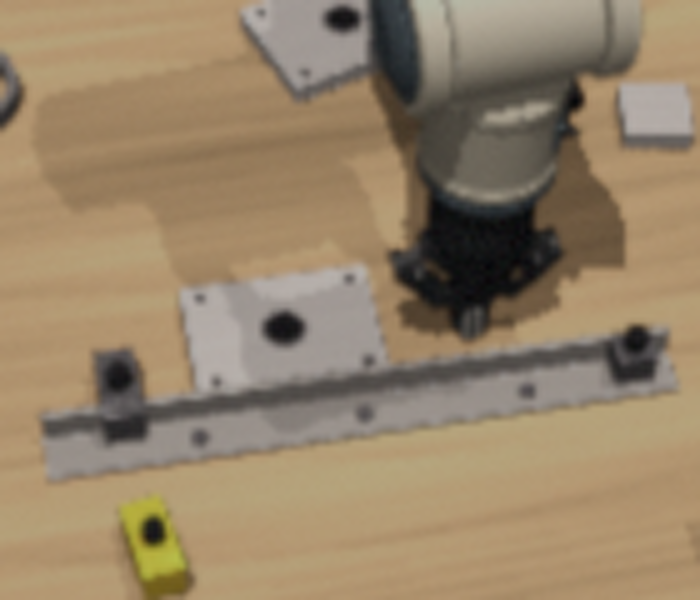

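Emit:
apply_moves(
  slide=[
    [0, -0.12, 0],
    [0, -0.24, 0],
    [0, -0.36, 0],
    [0, -0.46, 0],
    [0, -0.54, 0],
    [0, -0.61, 0],
    [0, -0.68, 0],
    [-0.01, -0.75, 0],
    [-0.01, -0.82, 0],
    [-0.01, -0.89, 0],
    [-0.01, -0.95, 0],
    [-0.01, -1, 0],
  ],
  turn=[
    [0, 0, 0],
    [0, 0, 0],
    [0, 0, 0],
    [0, 0, 0],
    [0, 0, 0],
    [0, 0, 0],
    [0, 0, 0],
    [0, 0, 0],
    [0, 0, 0],
    [0, 0, 0],
    [0, 0, 0],
    [0, 0, 0],
  ],
)

```text
time: 10.4
ee_pos: [0.6819, 0.0411, 0.1807]
tool_rot: [[0.017, 1.0, -0.0], [1.0, -0.017, 0.0], [0.0, -0.0, -1.0]]
ft_force: [0.1, 2.7, -0.4]
grip_width: -0.0002
```

```bash
python3 - <<'E'
from h import *
for n,s in(("scene",np.s_[150:270,190:330]),("top",np.s_[140:240,200:340])):
    p=get_image(n);cv2.imwrite(f"pics/{n}6.png",cv2.resize(p["frame"][s][:,:,::-1],None,fx=5,fy=5,interpolation=cv2.INTER_CUBIC))
E
```

```text
(no output)
```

View pics/scene6.png

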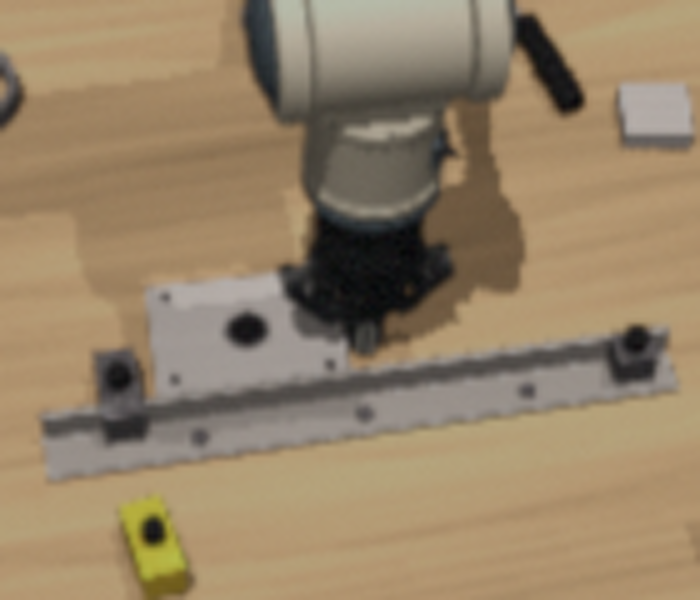

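View pics/top6.png

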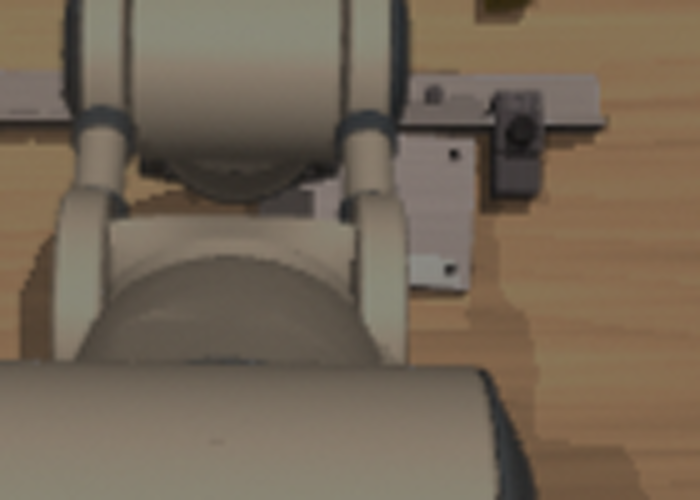

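The plate has yawed a few degrees, with its stop end about 3 mm off the fence and about 10 mm left to go. I'll continue to stop contact, then re-seat it against the fence.

Emit:
apply_moves(
  slide=[
    [0, -0.04, 0],
    [0, -0.07, 0],
    [0, -0.1, 0],
    [0, -0.12, 0],
    [0, -0.14, 0],
  ],
  turn=[
    [0, 0, 0],
    [0, 0, 0],
    [0, 0, 0],
    [0, 0, 0],
    [0, 0, 0],
  ],
)

```text
time: 11.0
ee_pos: [0.6819, 0.0303, 0.1807]
tool_rot: [[0.017, 1.0, -0.0], [1.0, -0.017, 0.0], [0.0, -0.0, -1.0]]
ft_force: [0.3, 5.4, -0.8]
grip_width: -0.0003
```

```bash
python3 - <<'E'
from h import *
for n,s in(("top",np.s_[140:240,200:340]),):
    p=get_image(n);cv2.imwrite(f"pics/{n}7.png",cv2.resize(p["frame"][s][:,:,::-1],None,fx=5,fy=5,interpolation=cv2.INTER_CUBIC))
E
```

```text
(no output)
```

View pics/top7.png

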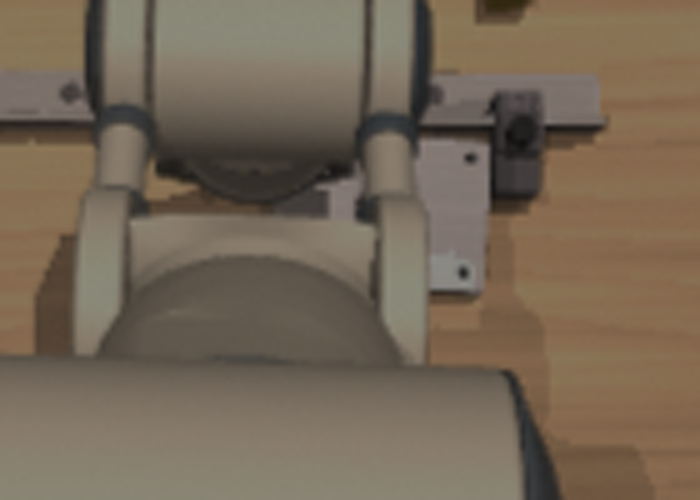

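Emit:
apply_moves(
  slide=[
    [0, 0.15, 0],
    [0, 0.3, 0],
    [0, 0.35, 0.3],
    [0, 0.35, 0.8],
    [-0.3, 0.2, 1],
    [-0.8, 0, 1],
    [-1, -0.3, 1],
    [-1, -0.8, 1],
    [-1, -1, 1],
    [-1, -1, 1],
  ],
  turn=[
    [0, 0, 0],
    [0, 0, 0],
    [0, 0, 0],
    [0, 0, 0],
    [0, 0, 0],
    [0, 0, 0],
    [0, 0, 0],
    [0, 0, 0],
    [0, 0, 0],
    [0, 0, 0],
  ],
)

```text
time: 12.05
ee_pos: [0.6022, -0.0508, 0.2608]
tool_rot: [[0.019, 1.0, 0.001], [1.0, -0.019, -0.0], [-0.0, 0.001, -1.0]]
ft_force: [0.4, 0.7, 0.5]
grip_width: -0.0001
```

Emit:
apply_moves(
  slide=[
    [-0.3, 0, 0],
    [-0.4, 0, 0],
    [-0.4, 0, 0],
    [-0.4, 0, 0],
    [-0.4, 0, 0],
    [-0.4, 0, -0.3],
    [-0.4, 0, -0.6],
    [-0.4, 0, -0.9],
    [-0.4, 0, -1],
    [-0.4, 0, -1],
  ],
  turn=[
    [0, 0, 0],
    [0, 0, 0],
    [0, 0, 0],
    [0, 0, 0],
    [0, 0, 0],
    [0, 0, 0],
    [0, 0, 0],
    [0, 0, 0],
    [0, 0, 0],
    [0, 0, 0],
  ],
  grip=1,
)

```text
time: 13.05
ee_pos: [0.57, -0.0495, 0.1799]
tool_rot: [[0.017, 1.0, -0.002], [1.0, -0.017, 0.0], [0.0, -0.002, -1.0]]
ft_force: [0.3, -0.5, 0.4]
grip_width: 0.0856
```

```bash
python3 - <<'E'
from h import *
for n,s in(("scene",np.s_[150:270,190:330]),("top",np.s_[140:240,200:340])):
    p=get_image(n);cv2.imwrite(f"pics/{n}8.png",cv2.resize(p["frame"][s][:,:,::-1],None,fx=5,fy=5,interpolation=cv2.INTER_CUBIC))
    for r in outline_of(p,"plate_center"): print(n,r["p"],r["pixels"].sum(),rect(p,r["pixels"],.02)[0])
E
```

```text
scene 0.98 823 ((663.7125244140625, -50.66459655761719), (140.94851684570312, 101.84494018554688), 84.83983612060547)
scene 0.95 623 ((375.1446838378906, 93.2090835571289), (116.40760803222656, 147.25291442871094), 16.77513313293457)
scene 0.47 142 ((359.3967590332031, -217.71054077148438), (76.04067993164062, 36.12212371826172), 87.8709716796875)
top 0.6 292 ((696.3567504882812, -56.295166015625), (140.82395935058594, 29.931625366210938), 89.2737808227539)
```

View pics/scene8.png

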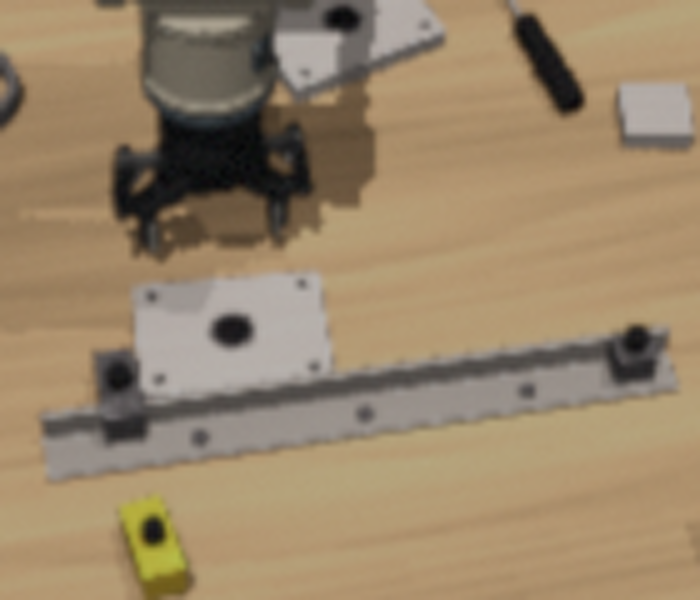

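View pics/top8.png

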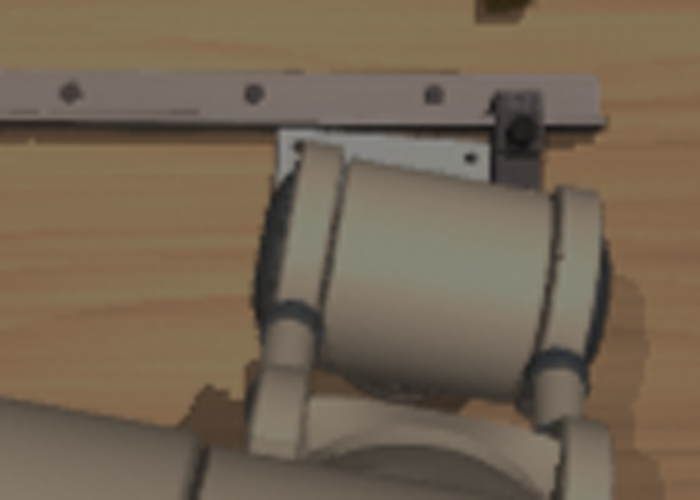

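Emit:
apply_moves(
  slide=[
    [0, 0, -0.16],
    [0, 0, -0.16],
    [0.1, 0, -0.16],
    [0.2, 0, -0.16],
    [0.26, 0, -0.16],
    [0.3, 0, -0.16],
    [0.34, 0, -0.16],
    [0.37, 0, -0.16],
    [0.4, 0, -0.16],
    [0.42, 0, -0.16],
    [0.44, 0, -0.16],
    [0.44, 0, -0.16],
  ],
  turn=[
    [0, 0, 0],
    [0, 0, 0],
    [0, 0, 0],
    [0, 0, 0],
    [0, 0, 0],
    [0, 0, 0],
    [0, 0, 0],
    [0, 0, 0],
    [0, 0, 0],
    [0, 0, 0],
    [0, 0, 0],
    [0, 0, 0],
  ],
)

```text
time: 14.45
ee_pos: [0.6048, -0.0496, 0.1678]
tool_rot: [[0.017, 1.0, -0.001], [1.0, -0.017, 0.0], [0.0, -0.001, -1.0]]
ft_force: [-4.9, -0.5, 0.4]
grip_width: 0.0855
```

Emit:
apply_moves(
  slide=[
    [0.02, 0, 0],
    [0.03, 0, 0],
    [0.03, 0, 0],
  ],
  turn=[
    [0, 0, 0],
    [0, 0, 0],
    [0, 0, 0],
  ],
)

```text
time: 14.75
ee_pos: [0.6056, -0.0496, 0.1676]
tool_rot: [[0.017, 1.0, -0.005], [1.0, -0.017, 0.0], [0.0, -0.005, -1.0]]
ft_force: [-16.3, -3.6, 11.0]
grip_width: 0.0854
```

Emit:
apply_moves(
  slide=[
    [-0.06, 0, 0],
    [-0.15, 0, 0],
    [-0.25, 0, 0.1],
    [-0.25, 0.2, 0.6],
    [-0.25, 0.6, 1],
    [-0.25, 1, 1],
    [-0.25, 1, 1],
  ],
  turn=[
    [0, 0, 0],
    [0, 0, 0],
    [0, 0, 0],
    [0, 0, 0],
    [0, 0, 0],
    [0, 0, 0],
    [0, 0, 0],
  ],
)

```text
time: 15.45
ee_pos: [0.5872, 0.0334, 0.2497]
tool_rot: [[0.015, 1.0, 0.003], [1.0, -0.015, 0.001], [0.001, 0.003, -1.0]]
ft_force: [-0.1, -0.9, -0.6]
grip_width: 0.0856
```

Emit:
apply_moves(
  slide=[
    [0, 0.5, 0],
    [0.3, 0.9, 0],
    [0.6, 0.9, 0],
    [0.95, 0.9, 0],
    [0.95, 0.9, 0],
  ],
  turn=[
    [0, 0, 0],
    [0, 0, 0],
    [0, 0, 0],
    [0, 0, 0],
    [0, 0, 0],
  ],
  grip=-1,
)

```text
time: 15.95
ee_pos: [0.6659, 0.1022, 0.2483]
tool_rot: [[0.017, 1.0, 0.003], [1.0, -0.017, 0.0], [0.0, 0.003, -1.0]]
ft_force: [0.7, -0.6, -0.2]
grip_width: 0.0125
```

```bash
cat >v.py <<'E'
from h import *
import sys
k=sys.argv[1]
for n,s in(("scene",np.s_[180:260,190:310]),("top",np.s_[145:215,230:340])):
    p=get_image(n);cv2.imwrite(f"pics/{n}{k}.png",cv2.resize(p["frame"][s][:,:,::-1],None,fx=6.5,fy=6.5,interpolation=cv2.INTER_CUBIC))
    for r in outline_of(p,"plate_center"): print(n,r["p"],r["pixels"].sum(),rect(p,r["pixels"],.02)[0])
E
python3 v.py 9
```

```text
scene 0.75 793 ((665.17333984375, -48.240325927734375), (140.46685791015625, 94.6088638305664), 88.7884292602539)
scene 0.58 538 ((382.4242248535156, 71.43953704833984), (121.92276000976562, 109.5245361328125), 14.399395942687988)
scene 0.38 647 ((392.24755859375, 593.7915649414062), (65.56372833251953, 279.6896057128906), 56.06724548339844)
scene 0.16 219 ((689.3775634765625, 405.6950378417969), (33.348819732666016, 167.3817901611328), 83.12822723388672)
top 0.75 1281 ((661.8699340820312, -53.792198181152344), (136.77590942382812, 105.6568832397461), 89.30602264404297)
```

View pics/scene9.png

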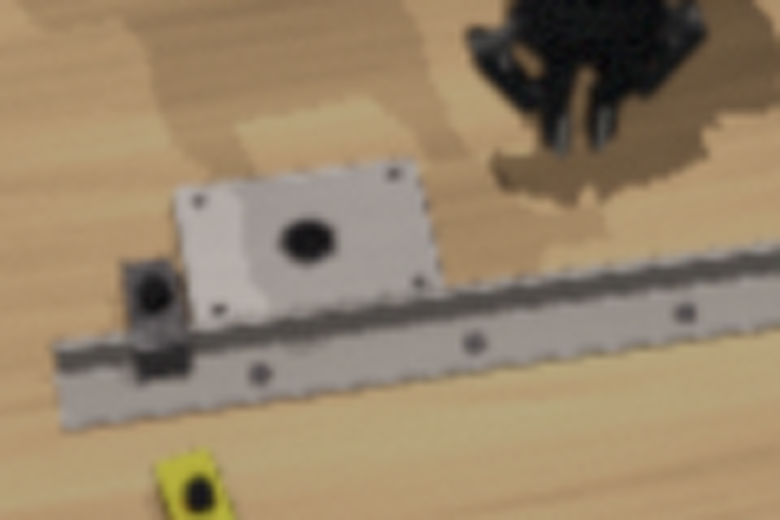

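View pics/top9.png

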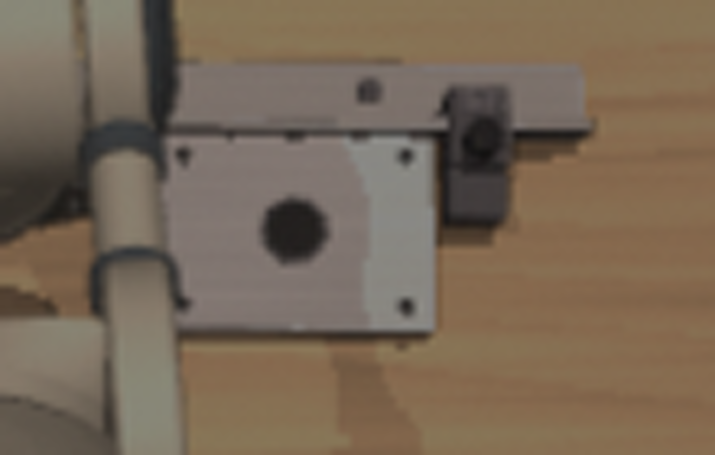

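The plate is flush to the fence, with a small gap at the stop (top crop 437 vs 445). One last nudge towards the stop.

Emit:
apply_moves(
  slide=[
    [0.08, -0.2, 0],
    [0.08, -0.2, 0],
    [0.08, -0.2, -0.2],
    [0.08, -0.2, -0.5],
    [0.08, -0.2, -0.75],
    [0.08, -0.2, -0.84],
    [0.08, -0.2, -0.84],
    [0.08, -0.35, -0.84],
    [0.08, -0.5, -0.84],
    [0.08, -0.65, -0.84],
    [0.08, -0.75, -0.84],
    [0.08, -0.8, -0.84],
  ],
  turn=[
    [0, 0, 0],
    [0, 0, 0],
    [0, 0, 0],
    [0, 0, 0],
    [0, 0, 0],
    [0, 0, 0],
    [0, 0, 0],
    [0, 0, 0],
    [0, 0, 0],
    [0, 0, 0],
    [0, 0, 0],
    [0, 0, 0],
  ],
)

```text
time: 17.35
ee_pos: [0.67, 0.037, 0.181]
tool_rot: [[0.018, 1.0, 0.0], [1.0, -0.018, -0.0], [-0.0, 0.0, -1.0]]
ft_force: [-0.4, -0.6, -0.0]
grip_width: -0.0002
```

Emit:
apply_moves(
  slide=[
    [0, -0.03, 0],
    [0, -0.05, 0],
    [0, -0.06, 0],
    [0, -0.06, 0],
  ],
  turn=[
    [0, 0, 0],
    [0, 0, 0],
    [0, 0, 0],
    [0, 0, 0],
  ],
)

```text
time: 17.75
ee_pos: [0.6699, 0.0339, 0.1807]
tool_rot: [[0.017, 1.0, 0.0], [1.0, -0.017, 0.0], [0.0, 0.0, -1.0]]
ft_force: [1.0, 0.9, 0.9]
grip_width: -0.0001
```

Emit:
apply_moves(
  slide=[
    [0.06, 0, 0],
    [0.06, -0.02, 0],
    [0.06, -0.04, 0],
    [0.06, -0.06, 0],
    [0.06, -0.06, 0],
  ],
  turn=[
    [0, 0, 0],
    [0, 0, 0],
    [0, 0, 0],
    [0, 0, 0],
    [0, 0, 0],
  ],
)

```text
time: 18.25
ee_pos: [0.6747, 0.0286, 0.1807]
tool_rot: [[0.017, 1.0, 0.0], [1.0, -0.017, 0.0], [0.0, 0.0, -1.0]]
ft_force: [0.8, 2.0, -1.3]
grip_width: -0.0
```

Emit:
apply_moves(
  slide=[
    [0, -0.01, 0],
    [0, -0.02, 0],
    [0, -0.03, 0],
    [0, -0.03, 0],
  ],
  turn=[
    [0, 0, 0],
    [0, 0, 0],
    [0, 0, 0],
    [0, 0, 0],
  ],
)

```text
time: 18.65
ee_pos: [0.6746, 0.0276, 0.1807]
tool_rot: [[0.017, 1.0, -0.0], [1.0, -0.017, 0.002], [0.002, -0.0, -1.0]]
ft_force: [0.7, 16.8, 0.6]
grip_width: 0.0002
```

That is firm contact with the stop, 16.8 N. I'll retreat clear and check.

Emit:
apply_moves(
  slide=[
    [0, 0.06, 0],
    [0, 0.2, 0],
    [0, 0.4, 0],
    [0, 0.6, 0.3],
    [0, 0.8, 0.8],
    [0, 1, 1],
    [0, 1, 1],
  ],
  turn=[
    [0, 0, 0],
    [0, 0, 0],
    [0, 0, 0],
    [0, 0, 0],
    [0, 0, 0],
    [0, 0, 0],
    [0, 0, 0],
  ],
)

```text
time: 19.35
ee_pos: [0.6752, 0.1092, 0.2636]
tool_rot: [[0.015, 1.0, 0.005], [1.0, -0.015, 0.001], [0.001, 0.005, -1.0]]
ft_force: [-0.4, -0.5, -0.0]
grip_width: -0.0001
```

Emit:
apply_moves(
  slide=[
    [0, 0.5, 0.5],
    [-0.3, 1, 1],
    [-0.8, 1, 1],
    [-1, 1, 1],
    [-1, 1, 1],
  ],
  turn=[
    [0, 0, 0],
    [0, 0, 0],
    [0, 0, 0],
    [0, 0, 0],
    [0, 0, 0],
  ],
)

```text
time: 19.85
ee_pos: [0.5924, 0.1871, 0.3403]
tool_rot: [[0.015, 1.0, -0.002], [1.0, -0.015, -0.001], [-0.001, -0.002, -1.0]]
ft_force: [-0.0, 0.0, -0.1]
grip_width: -0.0001
```

```bash
python3 v.py 10; python3 - <<'E'
from h import *
p=get_image("top");cv2.imwrite("pics/topf.png",cv2.resize(p["frame"][:,:,::-1],(768,576)))
E
```

```text
scene 0.95 722 ((376.5227355957031, 95.18238067626953), (116.04935455322266, 148.63665771484375), 17.048992156982422)
scene 0.7 786 ((663.361572265625, -54.26439666748047), (139.03158569335938, 94.44877624511719), 88.9342041015625)
top 0.96 1331 ((661.8118286132812, -57.451080322265625), (137.8981170654297, 99.16517639160156), 89.22156524658203)
top 0.81 927 ((368.1774597167969, 78.01471710205078), (99.94381713867188, 109.25071716308594), 16.966999053955078)
```

View pics/scene10.png

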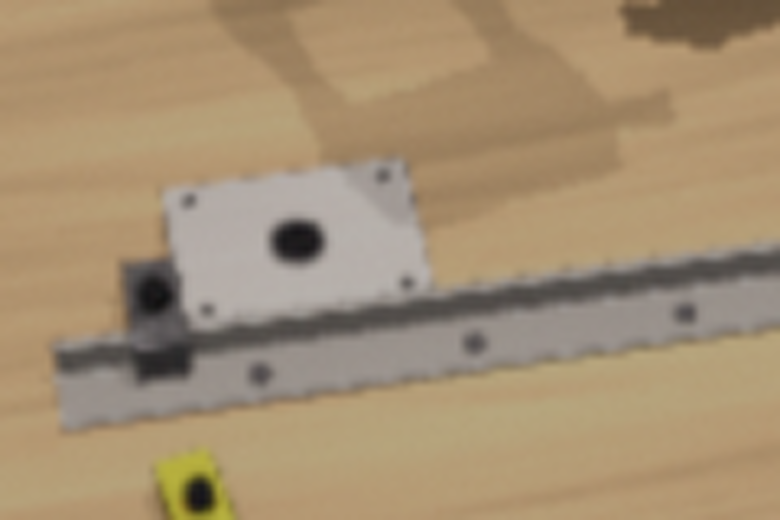

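View pics/top10.png

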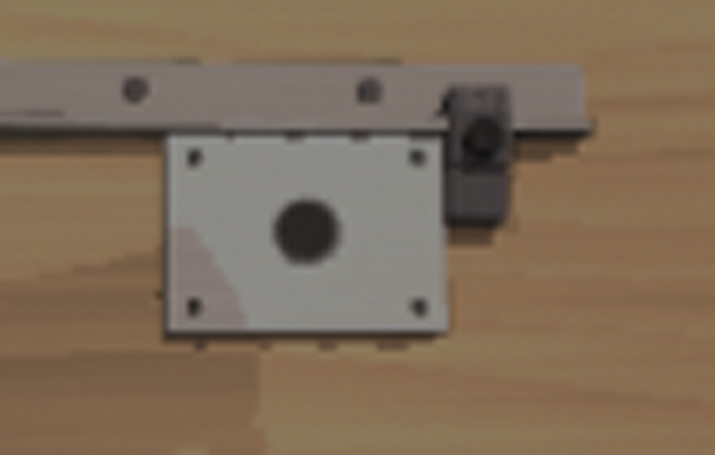

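View pics/topf.png

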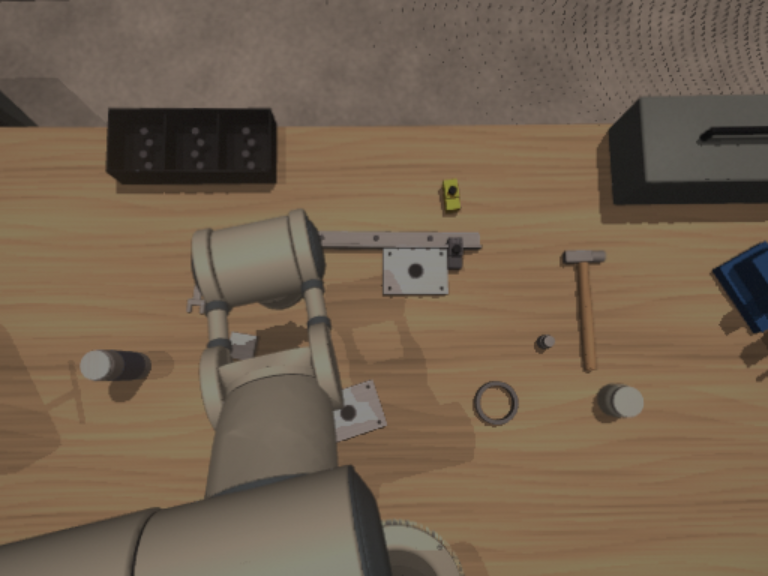

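Visually it is flush on both sides. I'll do one sub-pixel check of the yaw against the fence.

```bash
python3 - <<'E'
from h import *
P=[]
for n in("top",):
  for k in range(4):
    p=get_image(n);g=p["frame"].astype(float).mean(2)
    pts=[]
    for x,y in((194,157),(417,157),(194,306),(419,306),(306,232)):
        c,r=230+(x+.5)/6.5-.5,145+(y+.5)/6.5-.5
        w=2 if x!=306 else 6
        ci,ri=int(round(c)),int(round(r));a=g[ri-w:ri+w+1,ci-w:ci+w+1];wt=np.clip(np.percentile(a,80)-a,0,None)
        yy,xx=np.mgrid[-w:w+1,-w:w+1];pts.append([ci+(wt*xx).sum()/wt.sum(),ri+(wt*yy).sum()/wt.sum()])
    P.append(toplane(p,pts,.02)[:,:2])
P=np.mean(P,0);print(np.round(P,4))
for a,b in((1,0),(3,2)): d=P[b]-P[a];print("yaw",np.degrees(np.arctan2(-d[0],d[1])))
for a,b in((2,0),(3,1)): d=P[b]-P[a];print("yaw",np.degrees(np.arctan2(d[1],d[0])))
# fence upper front edge by vertical gradient
g=cv2.GaussianBlur(g,(1,1),0) if False else g
L=[]
for c in list(range(217,254))+list(range(256,296)):
    col=g[155:172,c];d=np.diff(col) # bright->dark
    i=int(np.argmin(d[5:14]))+5
    if 0<i<len(d)-1:
        den=d[i-1]-2*d[i]+d[i+1];o=.5*(d[i-1]-d[i+1])/den if den else 0
        L.append([c,155+i+.5+o])
L=np.array(L);X=toplane(p,L,.03);a=np.polyfit(X[:,1],X[:,0],1)
for _ in range(4):
    e=X[:,0]-np.polyval(a,X[:,1]);X=X[abs(e)<2*e.std()+1e-5];a=np.polyfit(X[:,1],X[:,0],1)
print("fence yaw",-np.degrees(np.arctan(a[0])),"face x at plate",np.polyval(a,P[4,1]),"bore x",P[4,0],"diff",np.polyval(a,P[4,1])-P[4,0],e.std())
E
```

```text
[[ 7.028e-01 -4.000e-04]
 [ 7.015e-01 -1.127e-01]
 [ 6.267e-01  1.100e-03]
 [ 6.253e-01 -1.114e-01]
 [ 6.645e-01 -5.600e-02]]
yaw -0.6287184736526826
yaw -0.7051403853130991
yaw -1.0787919986211456
yaw -0.9550267501787967
fence yaw -1.2227942606648425 face x at plate 0.7149281799302107 bore x 0.6644833049279897 diff 0.05044487500222106 0.00040574680833566665
```

```bash
python3 -c "
from station import bot
print(bot.hand_in(), bot.get_obs()['time'])"
```

```text
the job is handed in; nothing more can be done
the job is handed in; nothing more can be done
```

The right-hand plate now lies flush against the fence and butts the inner side of the stop, and the job is handed in at about 20 s. I only pushed it with the fingers. The largest push force I read was about 17 N, and the arm was clear of everything at the end.

- **How it went:** I pushed the plate onto the fence with the open fingers, then along it to the stop with the closed fingers. That slide yawed it by a few degrees, so I pushed it back onto the fence and then nudged it to firm contact with the stop.
- **Fence:** the last check put the plate's centre 50.4 mm from the fence face, against 50 nominal.
- **Stop:** the centre is about 70 mm from the stop's inner face, as it should be.
- **Yaw:** the plate reads −0.6 to −1.1°, and the fence −0.7 to −1.2° by three different methods. They agree only to the measuring noise, so a few tenths of a degree of residual yaw can't be ruled out.
- **Other things:** the final top view showed nothing else moved. The arm hid the screwdriver and lock and partly covered the wrench, offcut and second plate, but its path stayed clear of them.

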